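# Set the photometer's shutter screw

## Robot

A 7-joint arm with a two-finger parallel gripper is mounted at the origin on the work surface. World frame = base frame: x ahead of the robot, y to its left, z up, the work surface at z = 0. Lengths are in m, angles in rad, forces in N, time in s.
With the tool pointing down it reaches from about 0.425 to 0.925 m from the base axis. Payload 6.8 kg.
Tool frame: the origin (TCP) lies on the centre line of the jaws, within the pads' length; the fingertips stand 14 mm ahead of it and the grasp point (between the pads) lies 5 mm behind it; z points along the fingers, y is the line along which they close (so a half turn about z gives the same grasp; the last joint's range is limited). The gripper opens to 85 mm and grips with 20 to 120 N. Pads are 22 mm wide; open, the fingers measure 114 mm over their backs; the gripper's body (76 mm by 85 mm) begins 54 mm behind the grasp point. The pads swing forward as they close: fully open they stand 13 mm farther back than shut.
Start: joints at [1.096, 0.477, 0.022, 1.555, -0.011, 1.109, -0.083], TCP at [0.242, -0.63, 0.245] pointing down, gripper open.
Joint ranges: [-2.96, 2.96], [-0.34, 2.1], [-1.41, 1.46], [0.24, 2.44], [-1.37, 4.51], [0.17, 1.92], [-2.96, 2.96]. Speed limits (rad/s): [2.39, 2.39, 3.14, 3.14, 3.14, 3.14, 3.14].

## Interface

Orientations are given as a unit quaternion [w, x, y, z].
In Python, from station import bot gives the robot as it stands. The module is installed in compiled form; this text tells all that it offers.
- The arm moves only by the tool drive_tool, never from a script. Its argument "commands" is a list of rows, each an object with "hand": the opening, from 0 (shut) to 1 (fully open); "translation": the shift along the world's x, y, z in mm, a list of three; "angular": the turn, a rotation vector about the world's x, y, z in rad, a list of three. In form: [{"hand": hand, "translation": [tx, ty, tz], "angular": [ax, ay, az]}, ...]. A call has 1 to 12 rows; each row is the pose to reach, as a shift and turn from the pose commanded when the call began; what a row does not reach only later rows make up. A row lasts 1/8 s, in which the tool goes at most 62.5 mm and 10.7 degrees, less where a joint would pass 70% of its speed; a pose out of reach is approached as far as the arm can. A call with a gripper value outside its range is refused whole. The fingers move at their own pace and stop on an object; "force" is the grip in N (left out, the last holds). Time passes only in rows, so rows that repeat a pose let the fingers close. It gives the time, the measured TCP pose, the force, the opening and the grip force at its end, in the units of the state.
- bot.get_obs(): the state, without advancing time (a new reading comes with each control period).
- bot.read_camera(name): name is "scene" or "top" or "wrist"; returns the picture (480x640x3 uint8, red, green, blue); there is no depth.
- bot.camera_model(name): a dict with "fx", "fy", "cx", "cy" (pixels), "k1" (the pictures are not rectified: a ray, as slopes to the right and down, at radius r is drawn at 1 + k1 r^2 times it, then the intrinsics apply), "view" (4x4, takes a point from world to camera coordinates). Camera axes: x right, y up, looking along -z (the intrinsics and any distortion apply to the point x, -y, -z); pixel columns grow to the right and rows downward; lengths in m; the calibration is good to about 2 mm. A picture is of the moment at which its call begins: read the wrist's pose just before it. camera_model takes no time and is no camera call; for the wrist camera it gives the pose at the moment of the call.
- bot.hand_in(): hands the job in; it is judged then, once.
Trained networks look in the newest picture that a camera, given by its name, has taken for a name from the list of things; names that differ only in an ending like _2 or _b are one class to them, and where a whole thing is asked for, a point or a joint stands for the part that bears it (a point fixed in the world has none). Each returns a list of dicts, best first, with "score" (0 to 1); they miss things now and then, are a little off and sometimes report something else, mostly with a low value. They report only what shows in the picture. A call takes as long as a camera call.
- bot.find_in(camera, query): "position" ([column, row] in pixels, amid what is visible of it).
- bot.outline_of(camera, query): "pixels" (480x640 bool, what is visible of it) and "position" ([column, row] in pixels, amid what is visible of it).
The state is a dict: "t": time; "q": joint angles; "joint_vel": joint speeds; "joint_torque": joint torques, N m; "eef_pos": TCP position; "tool_rot": TCP orientation; "contact_force": force on the tool from outside, world axes, zero at the start; "torque": the same for the moment, N m; "gripper_width": opening from 0.0 (shut) to 1.0 (fully open); "grasp_force": force on a finger pad.
Only numpy, scipy, OpenCV 4.12 (cv2) and the standard library are available. Lean on these libraries where they do the work, as an engineer would, in place of code of your own. Each camera call takes 0.05 s, during which the arm holds its last target. There are 200 camera calls.

## Task

Switch on the photometer's lamp: press the round push button on the grey lamp supply box fully down and let it come back up. Then close the shutter by turning the wing thumbscrew on the photometer clockwise until it seats, back it off a quarter turn, and finish with the gripper still holding the thumbscrew there. Leave the brightness dial and everything else on the bench as it is.

Things in the scene. Friction and masses are not known exactly. Their poses are not given: they have to be found in the camera images.
- photometer: cream bench photometer fixed to the bench, 240 mm along its x, 260 mm along its y; front deck (its -x side) 80 mm high, display housing over its rearmost 85 mm (from x = +35 mm) 125 mm high; origin at the centre of its underside, z up, its front faces -x
- shutter_screw_grip (a point): grip point on the vertical axis of the steel wing thumbscrew on the photometer's front deck (50 mm in front, 65 mm to the +y side of its centre), 122 mm above the bench. x along the wing, y across, z up; turns with the screw. Wing 46 mm long, 10 mm thick, from 18 mm below this point to 10 mm above. Below it a 24 mm collar, then a fixed boss 48 mm across, top 32 mm below this point
- shutter_screw (a joint): angle of the wing thumbscrew in rad, growing as it turns clockwise seen from above (closing the shutter); 3.6 is seated against its hard stop, 0 is fully open; it starts 0.9 to 2.4 rad short of seated. Stiff to turn (about 0.06 N m), stays where it is left and does not rise or sink
- lamp_box: grey lamp supply box fixed to the bench, 170 mm along its x, 200 mm along its y, 80 mm high; origin at the centre of its underside, z up
- lamp_button_top (a point): centre of the top face of the round grey push button (28 mm across, in a dark round housing 44 mm across) on top of the lamp supply box, 30 mm in front of (-x) and 45 mm to the +y side of the box's centre; stands about 102 mm above the bench and is pressed straight down; moves with the button
- lamp_button (a joint): travel of the push button in m: 0 up, 0.006 fully down; spring, about 1.5 N to start and 5 N fully down
- lamp_dial (a joint): angle in rad of the black round brightness dial (34 mm across, 20 mm tall) on top of the lamp supply box, 100 mm to the -y side of the button; starts at 0; to be left alone
- wash_bottle: white plastic bottle, 64 mm across, 150 mm tall, standing on the bench; origin at its base centre; not part of the job
- stain_bottle: small amber bottle with black cap, 44 mm across, 85 mm tall, standing between the two instruments; origin at its base centre; not part of the job
- cup_deck: white specimen cup with green cap, 44 mm across, 55 mm tall, standing on the photometer's front deck about 155 mm from the wing screw; origin at its base centre; not part of the job
- cup_bench: the same kind of specimen cup, on the bench; origin at its base centre; not part of the job
- slide_box: flat wooden slide box 80 x 100 x 35 mm lying on the bench; origin at the centre of its underside; not part of the job
- timer: black timer 60 x 75 x 22 mm lying on the bench near the robot; origin at the centre of its underside; not part of the job
- cuvette_rack: white cuvette rack 70 x 140 mm, 50 mm tall with its cuvettes, on the bench near the robot; origin at the centre of its underside; not part of the job

How it is judged:
By the outcome, as a careful person would: the job done as asked, in the order asked, and still so for the second after the job is handed in, while the arm keeps its last pose, push and grip.
It also fails if it takes over 67 s, if anything falls off the work surface, if the arm or the gripper's body presses on something with over 40 N, if the wrist force passes 120 N, or if a joint passes its speed limit or range.

## Working session

There is one attempt and no reset: what is moved stays moved. The work goes in short steps, Python scripts to look and compute and a tool call to move; the robot and the scene stay as the last step left them, time stands still between calls to the robot, and variables do not carry over. Pictures are saved under pics/ and viewed, at most 10 in all, crops included, and the job is handed in when it is done.

Besides the shell and the picture viewer there is one more tool, called after ">>>" as a command line: name --argument value ..., lists and objects as JSON in quotes. drive_tool: Moves the arm, as the interface text tells. Its arguments: {"type":"object","properties":{"commands":{"type":"array","items":{"type":"object","properties":{"hand":{"type":"number"},"translation":{"type":"array","items":{"type":"number"}},"angular":{"type":"array","items":{"type":"number"}}}}},"force":{"type":"number"}},"required":["commands"]}

```bash
mkdir -p pics
cat > h.py <<'E'
import numpy as np, cv2
from station import bot
def snap(c,f=None):
    im=bot.read_camera(c); 
    if f: cv2.imwrite('pics/'+f,im[:,:,::-1])
    return im
def ray(m,p):
    d=np.array([(p[0]-m['cx'])/m['fx'],(p[1]-m['cy'])/m['fy']]);u=d.copy()
    for _ in range(30): u=d/(1+m['k1']*(u@u))
    V=np.array(m['view']);R=V[:3,:3]
    v=R.T@np.array([u[0],-u[1],-1]); return -R.T@V[:3,3], v/np.linalg.norm(v)
def atz(m,p,z):
    o,v=ray(m,p); return o+v*(z-o[2])/v[2]
def tri(L):
    A=0;b=0;
    for m,p in L:
        o,v=ray(m,p);P=np.eye(3)-np.outer(v,v);A=A+P;b=b+P@o
    x=np.linalg.solve(A,b)
    return x,[np.linalg.norm((np.eye(3)-np.outer(ray(m,p)[1],ray(m,p)[1]))@(x-ray(m,p)[0])) for m,p in L]
def proj(m,X):
    V=np.array(m['view']);c=V[:3,:3]@X+V[:3,3];u=np.array([c[0],-c[1]])/-c[2]
    u=u*(1+m['k1']*(u@u));return np.array([u[0]*m['fx']+m['cx'],u[1]*m['fy']+m['cy']])
E
python3 - <<'E'
from h import *
o=bot.get_obs();print({k:np.round(v,3) for k,v in o.items()})
for c in ['scene','top','wrist']:
    snap(c,c+'0.png');m=bot.camera_model(c);print(c,{k:m[k] for k in('fx','cx','cy','k1')},-np.array(m['view'])[:3,:3].T@np.array(m['view'])[:3,3])
    if c!='wrist':
      for q in ['photometer','shutter_screw_grip','lamp_button_top','lamp_box','lamp_dial','wash_bottle','stain_bottle','cup_deck','cup_bench','slide_box','timer','cuvette_rack']:
        print(c,q,[(np.round(d['position'],1).tolist(),round(d['score'],2)) for d in bot.find_in(c,q)[:2]])
E
```

```text
{'t': np.float64(0.0), 'q': array([ 1.096,  0.478,  0.022,  1.556, -0.011,  1.109, -0.083]), 'joint_vel': array([-0.001, -0.   , -0.002,  0.001, -0.001,  0.002,  0.   ]), 'joint_torque': array([-1.0000e-03, -5.9645e+01,  1.6070e+00, -2.8120e+01,  1.2000e-02,
        9.0000e-03,  0.0000e+00]), 'eef_pos': array([ 0.242, -0.63 ,  0.244]), 'tool_rot': array([-0.001,  0.983,  0.182, -0.   ]), 'contact_force': array([1.660e-01, 1.000e-03, 1.686e+00]), 'torque': array([ 0.016, -0.007,  0.003]), 'grasp_force': np.float64(0.0), 'gripper_width': np.float64(0.998)}
scene {'fx': 484.64139677026265, 'cx': 320.585288444262, 'cy': 239.53057197280572, 'k1': -0.10718627717257098} [1.45318226 0.53206941 0.81477078]
scene photometer [([406.1, 295.6], 0.77)]
scene shutter_screw_grip [([445.7, 277.1], 0.78)]
scene lamp_button_top [([245.2, 229.2], 0.63)]
scene lamp_box [([227.9, 248.2], 0.89)]
scene lamp_dial [([171.4, 213.7], 0.63), ([218.2, 222.8], 0.53)]
scene wash_bottle [([537.2, 308.0], 0.78)]
scene stain_bottle [([313.1, 271.9], 0.98)]
scene cup_deck [([395.8, 248.8], 0.87), ([311.2, 271.2], 0.48)
[... 328 characters left out ...]
4101e-01 -1.05811094e-03  1.36010602e+00]
top photometer [([226.3, 216.4], 0.97), ([337.1, 163.1], 0.68)]
top shutter_screw_grip [([191.3, 223.8], 0.46)]
top lamp_button_top [([415.2, 218.4], 0.63)]
top lamp_box [([429.0, 208.5], 0.69)]
top lamp_dial [([455.5, 217.1], 0.73)]
top wash_bottle [([117.7, 244.9], 0.58)]
top stain_bottle [([330.5, 222.4], 0.62)]
top cup_deck []
top cup_bench [([337.0, 161.1], 0.57)]
top slide_box [([542.3, 244.6], 0.9)]
top timer [([458.7, 310.3], 0.68), ([116.4, 244.1], 0.62)]
top cuvette_rack [([231.8, 311.4], 0.8)]
wrist {'fx': 364.9681564199912, 'cx': 322.00771767718294, 'cy': 244.4548696642894, 'k1': -0.04823907812897471} [ 0.31872754 -0.59979654  0.3731565 ]
```

View pics/scene0.png

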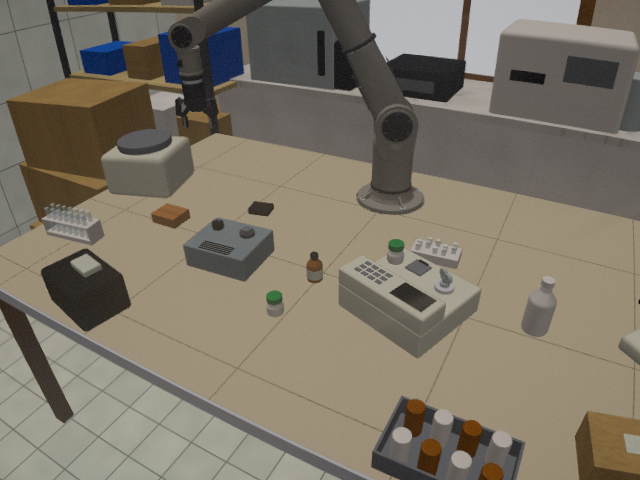

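View pics/top0.png

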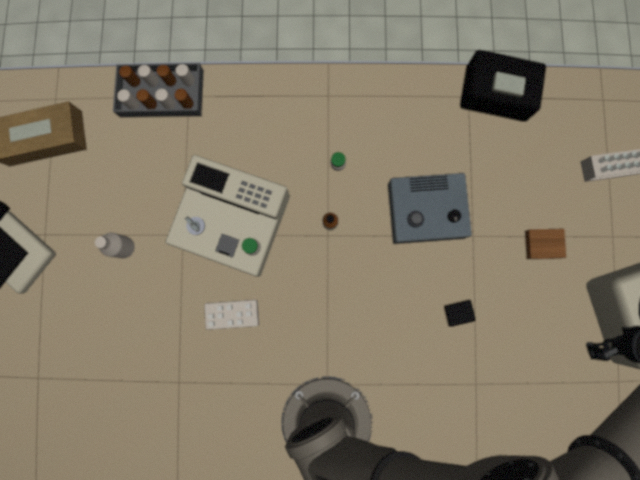

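Run:
```python
from h import *
s=bot.camera_model('scene');t=bot.camera_model('top')
def P(n,a,b):
    x,r=tri([(s,a),(t,b)]);print(n,x.round(4),np.round(r,4))
P('screw',[445.7,277.1],[191.3,223.8]);P('button',[245.2,229.2],[415.2,218.4])
print('button z.102',atz(t,[415.2,218.4],.102),atz(s,[245.2,229.2],.102))
print('screw z.122',atz(t,[191.3,223.8],.122),atz(s,[445.7,277.1],.115))
P('dial',[218.2,222.8],[455.5,217.1]);P('wash',[537.2,308],[117.7,244.9]);P('stain',[313,272],[330.5,222.4]);P('cupb',[275.8,301.2],[337,161])
```

```text
screw [0.5162 0.3456 0.1147] [0.0008 0.0008]
button [ 0.5357 -0.2252  0.0975] [0.0027 0.0027]
button z.102 [ 0.53354626 -0.22207241  0.102     ] [ 0.54207805 -0.22325206  0.102     ]
screw z.122 [0.51497791 0.34438363 0.122     ] [0.51710282 0.34501273 0.115     ]
dial [ 0.5381 -0.3268  0.093 ] [0.0011 0.0011]
wash [0.4654 0.5603 0.0617] [0.0017 0.0017]
stain [ 0.5341 -0.0083  0.0204] [0.0016 0.0016]
cupb [ 0.6996 -0.0234  0.0342] [0.0006 0.0006]
```

The scene picture shows the lamp box with its button at (245,229) and dial at (218,223). The photometer's wing screw is at (446,277). In the top picture these are at (415,218), (455,217) and (193,225), and the networks agree. I'll move above the button first.

>>> drive_tool --commands '[{"hand": 0, "translation": [260, 370, 0], "angular": [0, 0, 0]}, {"hand": 0, "translation": [260, 370, 0], "angular": [0, 0, 0]}, {"hand": 0, "translation": [260, 370, 0], "angular": [0, 0, 0]}, {"hand": 0, "translation": [260, 370, 0], "angular": [0, 0, 0]}, {"hand": 0, "translation": [260, 370, 0], "angular": [0, 0, 0]}, {"hand": 0, "translation": [260, 370, 0], "angular": [0, 0, 0]}, {"hand": 0, "translation": [260, 370, 0], "angular": [0, 0, 0]}, {"hand": 0, "translation": [260, 370, 0], "angular": [0, 0, 0]}, {"hand": 0, "translation": [260, 370, 0], "angular": [0, 0, 0]}, {"hand": 0, "translation": [260, 370, 0], "angular": [0, 0, 0]}, {"hand": 0, "translation": [260, 370, 0], "angular": [0, 0, 0]}, {"hand": 0, "translation": [260, 370, 0], "angular": [0, 0, 0]}]'

```text
t: 2.85
eef_pos: [0.5014, -0.2613, 0.2453]
tool_rot: [0.0, 0.983, 0.181, -0.0]
contact_force: [-0.5, 0.1, -0.1]
gripper_width: 0.004
grasp_force: 0.0
```

Run:
```python
from h import *
m=bot.camera_model('wrist');snap('wrist','w1.png')
for q in ['lamp_button_top','lamp_dial','lamp_box']:
    for d in bot.find_in('wrist',q)[:2]: print(q,np.round(d['position'],1),round(d['score'],2),atz(m,d['position'],.102).round(4))
s=bot.camera_model('scene');t=bot.camera_model('top')
d=bot.find_in('wrist','lamp_button_top')
if d: print(tri([(m,d[0]['position']),(s,[245.2,229.2]),(t,[415.2,218.4])]))
```

```text
lamp_button_top [294.2 176.2] 0.92 [ 0.5355 -0.2254  0.102 ]
lamp_dial [415.5 212.4] 0.57 [ 0.5427 -0.3211  0.102 ]
(array([ 0.53528348, -0.22530256,  0.09742316]), [np.float64(0.0005453902791820283), np.float64(0.0028115441667958038), np.float64(0.0025960150935286073)])
```

View pics/w1.png

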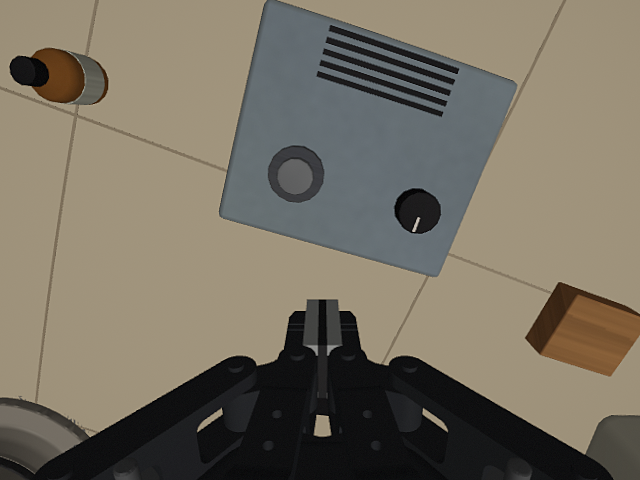

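The wrist picture shows the button cap at (295,176) and the dial at (416,211), which matches the networks. That puts the button at about (0.5355, -0.2255).

>>> drive_tool --commands '[{"hand": 0, "translation": [34, 36, 0], "angular": [0, 0, 0]}, {"hand": 0, "translation": [34, 36, -60], "angular": [0, 0, 0]}, {"hand": 0, "translation": [34, 36, -110], "angular": [0, 0, 0]}, {"hand": 0, "translation": [34, 36, -122], "angular": [0, 0, 0]}, {"hand": 0, "translation": [34, 36, -125], "angular": [0, 0, 0]}, {"hand": 0, "translation": [34, 36, -125], "angular": [0, 0, 0]}, {"hand": 0, "translation": [34, 36, -125], "angular": [0, 0, 0]}]'

```text
t: 3.98
eef_pos: [0.5372, -0.2246, 0.1221]
tool_rot: [0.001, 0.983, 0.182, 0.001]
contact_force: [-0.2, -0.7, 1.2]
gripper_width: 0.001
grasp_force: 0.0
```

>>> drive_tool --commands '[{"hand": 0, "translation": [0, 0, -4], "angular": [0, 0, 0]}, {"hand": 0, "translation": [0, 0, -8], "angular": [0, 0, 0]}, {"hand": 0, "translation": [0, 0, -8], "angular": [0, 0, 0]}, {"hand": 0, "translation": [0, 0, -8], "angular": [0, 0, 0]}]'

```text
t: 4.47
eef_pos: [0.5366, -0.2243, 0.1127]
tool_rot: [0.0, 0.983, 0.182, 0.001]
contact_force: [1.1, -0.5, 3.3]
gripper_width: -0.007
grasp_force: 1.7
```

>>> drive_tool --commands '[{"hand": 0, "translation": [0, 0, -2], "angular": [0, 0, 0]}, {"hand": 0, "translation": [0, 0, -4], "angular": [0, 0, 0]}, {"hand": 0, "translation": [0, 0, -4], "angular": [0, 0, 0]}, {"hand": 0, "translation": [0, 0, -4], "angular": [0, 0, 0]}]'

```text
t: 4.97
eef_pos: [0.5367, -0.2244, 0.1099]
tool_rot: [0.0, 0.983, 0.182, 0.001]
contact_force: [-2.8, 1.0, 15.9]
gripper_width: 0.003
grasp_force: 8.0
```

The force reached 16 N with 6 mm of travel, so the button is bottomed. I'll push a touch more, release, and go to the photometer.

>>> drive_tool --commands '[{"hand": 0, "translation": [0, 0, -1], "angular": [0, 0, 0]}, {"hand": 0, "translation": [0, 0, -1], "angular": [0, 0, 0]}, {"hand": 0, "translation": [0, 0, 10], "angular": [0, 0, 0]}, {"hand": 0, "translation": [0, 0, 60], "angular": [0, 0, 0]}, {"hand": 0, "translation": [0, 0, 120], "angular": [0, 0, 0]}, {"hand": 0.2, "translation": [-25, 60, 150], "angular": [0, 0, 0]}, {"hand": 0.5, "translation": [-50, 120, 150], "angular": [0, 0, 0]}, {"hand": 1, "translation": [-60, 180, 150], "angular": [0, 0, 0]}, {"hand": 1, "translation": [-70, 240, 150], "angular": [0, 0, 0]}, {"hand": 1, "translation": [-80, 300, 150], "angular": [0, 0, 0]}, {"hand": 1, "translation": [-90, 360, 150], "angular": [0, 0, 0]}, {"hand": 1, "translation": [-95, 420, 150], "angular": [0, 0, 0]}]'

```text
t: 6.48
eef_pos: [0.4397, 0.1955, 0.2577]
tool_rot: [0.0, 0.983, 0.182, -0.001]
contact_force: [1.0, -0.1, -0.6]
gripper_width: 1.003
grasp_force: 0.0
```

>>> drive_tool --commands '[{"hand": 1, "translation": [-10, 60, 0], "angular": [0, 0, 0]}, {"hand": 1, "translation": [-10, 100, 0], "angular": [0, 0, 0]}, {"hand": 1, "translation": [-10, 100, 0], "angular": [0, 0, 0]}, {"hand": 1, "translation": [-10, 100, 0], "angular": [0, 0, 0]}, {"hand": 1, "translation": [-10, 100, 0], "angular": [0, 0, 0]}]'

```text
t: 7.1
eef_pos: [0.4314, 0.2926, 0.2579]
tool_rot: [0.001, 0.983, 0.181, -0.0]
contact_force: [-0.3, 0.9, 0.0]
gripper_width: 0.996
grasp_force: 0.0
```

Run:
```python
from h import *
o=bot.get_obs();print(o['q'].round(3),o['eef_pos'].round(4))
m=bot.camera_model('wrist');im=snap('wrist','w2.png')
print('cam',-np.array(m['view'])[:3,:3].T@np.array(m['view'])[:3,3])
for q in ['shutter_screw_grip','photometer','cup_deck','stain_bottle','wash_bottle']:
    for d in bot.find_in('wrist',q)[:2]: print(q,np.round(d['position'],1),round(d['score'],2),atz(m,d['position'],.115).round(4))
d=bot.outline_of('wrist','shutter_screw_grip')
if d:
    k=d[0]['pixels'];v=np.argwhere(k)[:,::-1].astype(float);print(cv2.minAreaRect(v.astype(np.float32)),v.shape)
    x,r=tri([(m,d[0]['position']),(bot.camera_model('scene'),[445.7,277.1]),(bot.camera_model('top'),[191.3,223.8])]);print(x,r)
    c=d[0]['position'];x0,y0=int(c[0])-80,int(c[1])-60
    cr=im[max(y0,0):y0+120,max(x0,0):x0+160,::-1];print('crop',max(x0,0),max(y0,0));cv2.imwrite('pics/w2c.png',cv2.resize(cr,None,fx=4,fy=4,interpolation=cv2.INTER_CUBIC))
```

```text
[-0.261  0.257 -0.534  1.876  0.151  1.049 -2.063] [0.4314 0.2926 0.2579]
cam [0.50821251 0.32289805 0.38567279]
shutter_screw_grip [300.   98.1] 0.58 [0.5179 0.3427 0.115 ]
photometer [412.4 108.1] 0.62 [0.54   0.2669 0.115 ]
cup_deck [451.4 241.7] 0.7 [0.4615 0.196  0.115 ]
cup_deck [412.9 107.9] 0.63 [0.5403 0.2666 0.115 ]
stain_bottle [614.7 217.7] 0.78 [0.5264 0.082  0.115 ]
wash_bottle [42.6 69.9] 0.55 [0.4739 0.5187 0.115 ]
wash_bottle [297.7 101.6] 0.28 [0.5152 0.3434 0.115 ]
((299.2679443359375, 98.76226043701172), (72.48682403564453, 31.574769973754883), 79.3803482055664) (1478, 2)
[0.51645863 0.34475644 0.11486343] [np.float64(0.0017414827650206752), np.float64(0.0003186015428949676), np.float64(0.0016710013191247946)]
crop 219 39
```

View pics/w2.png

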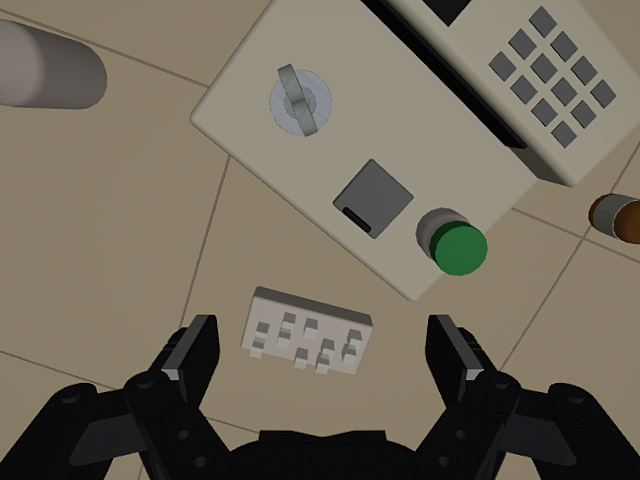

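The wrist picture shows the screw boss centred near (300,101). The wing runs from about (290,66) to (311,134), and the area around it is clear.

Run:
```python
from h import *
m=bot.camera_model('wrist')
a=atz(m,[290,66],.131);b=atz(m,[311.5,134],.131);print('wing',a,b,'mid',(a+b)/2,'len',np.linalg.norm(a-b),'ang',np.degrees(np.arctan2(*(a-b)[1::-1])))
print('boss',atz(m,[300.3,102],.09))
im=cv2.imread('pics/w2.png')
cr=im[40:160,230:370];cv2.imwrite('pics/w2d.png',cv2.resize(cr,None,fx=5,fy=5,interpolation=cv2.INTER_CUBIC))
```

```text
wing [0.53325443 0.35593321 0.131     ] [0.49865792 0.32827137 0.131     ] mid [0.51595617 0.34210229 0.131     ] len 0.044295552758743736 ang 38.64428289457773
boss [0.51620572 0.34515771 0.09      ]
```

View pics/w2d.png

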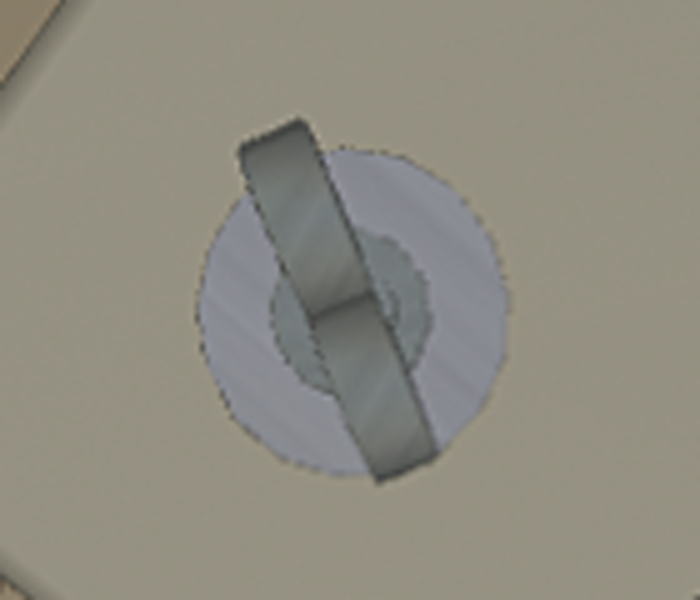

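Run:
```python
from h import *
m=bot.camera_model('wrist')
for z in (.131,.125):
  a=atz(m,[284.2,66.8],z);b=atz(m,[311.4,133.6],z);print('wing',a,b,'mid',(a+b)/2,'crease',atz(m,[298.4,101],z),'len',np.linalg.norm(a-b),'ang',np.degrees(np.arctan2(*(a-b)[1::-1])))
print('boss',atz(m,[300.8,102.4],.09))
from scipy.spatial.transform import Rotation as R
o=bot.get_obs();q=o['tool_rot'];M=R.from_quat(np.r_[q[1:],q[0]]).as_matrix();print(M.round(3), o['eef_pos'])
```

```text
wing [0.5314894  0.35925234 0.131     ] [0.49887714 0.32842517 0.131     ] mid [0.51518327 0.34383876 0.131     ] crease [0.515206   0.34364618 0.131     ] len 0.044876209185888576 ang 43.38820678099986
wing [0.5320421  0.36007449 0.125     ] [0.49866326 0.3285227  0.125     ] mid [0.51535268 0.34429859 0.125     ] crease [0.51537595 0.34410149 0.125     ] len 0.04593105885916151 ang 43.388206780999795
boss [0.51607046 0.34470252 0.09      ]
[[ 0.934  0.358  0.   ]
 [ 0.358 -0.934 -0.   ]
 [ 0.     0.    -1.   ]] [0.43133925 0.29399612 0.25839349]
```

>>> drive_tool --commands '[{"hand": 0.6, "translation": [20, 12, 0], "angular": [0, 0, 0.18]}, {"hand": 0.6, "translation": [40, 25, 0], "angular": [0, 0, 0.36]}, {"hand": 0.6, "translation": [60, 38, 0], "angular": [0, 0, 0.54]}, {"hand": 0.6, "translation": [84, 51, 0], "angular": [0, 0, 0.72]}, {"hand": 0.6, "translation": [84, 51, 0], "angular": [0, 0, 0.9]}, {"hand": 0.6, "translation": [84, 51, 0], "angular": [0, 0, 1.08]}, {"hand": 0.6, "translation": [84, 51, 0], "angular": [0, 0, 1.26]}, {"hand": 0.6, "translation": [84, 51, 0], "angular": [0, 0, 1.44]}, {"hand": 0.6, "translation": [84, 51, 0], "angular": [0, 0, 1.62]}, {"hand": 0.6, "translation": [84, 51, 0], "angular": [0, 0, 1.8]}]'

```text
t: 8.7
eef_pos: [0.5153, 0.3451, 0.2582]
tool_rot: [0.0, 0.466, 0.885, -0.0]
contact_force: [-0.5, 0.1, -0.3]
gripper_width: 0.6
grasp_force: 0.0
```

>>> drive_tool --commands '[{"hand": 0.6, "translation": [0, 0, 0], "angular": [0, 0, 0.18]}, {"hand": 0.6, "translation": [0, 0, 0], "angular": [0, 0, 0.36]}, {"hand": 0.6, "translation": [0, 0, 0], "angular": [0, 0, 0.54]}, {"hand": 0.6, "translation": [0, 0, 0], "angular": [0, 0, 0.72]}, {"hand": 0.6, "translation": [0, 0, 0], "angular": [0, 0, 0.9]}, {"hand": 0.6, "translation": [0, 0, -10], "angular": [0, 0, 1.08]}, {"hand": 0.6, "translation": [0, 0, -30], "angular": [0, 0, 1.26]}, {"hand": 0.6, "translation": [0, 0, -50], "angular": [0, 0, 1.44]}, {"hand": 0.6, "translation": [0, 0, -70], "angular": [0, 0, 1.62]}, {"hand": 0.6, "translation": [0, 0, -80], "angular": [0, 0, 1.733]}, {"hand": 0.6, "translation": [0, 0, -80], "angular": [0, 0, 1.733]}, {"hand": 0.6, "translation": [0, 0, -80], "angular": [0, 0, 1.733]}]'

```text
t: 10.2
eef_pos: [0.5155, 0.3455, 0.1789]
tool_rot: [0.0, -0.369, 0.929, 0.0]
contact_force: [-0.4, 0.1, 0.4]
gripper_width: 0.598
grasp_force: 0.0
```

```bash
cat > st.py <<'E'
from h import *
from scipy.spatial.transform import Rotation as R
o=bot.get_obs();q=o['tool_rot'];M=R.from_quat(np.r_[q[1:],q[0]]).as_matrix()
print('t',o['t'],'yaw',np.degrees(np.arctan2(M[1,0],M[0,0])).round(2),'q',o['q'].round(3),'p',o['eef_pos'].round(4),'F',o['contact_force'].round(1),'T',o['torque'].round(3),o['gripper_width'],o['grasp_force'])
E
python3 st.py
python3 - <<'E'
from h import *
m=bot.camera_model('wrist');snap('wrist','w3.png')
print([(d['position'],d['score']) for d in bot.find_in('wrist','shutter_screw_grip')])
print(proj(m,np.array([.5157,.3445,.122])))
E
```

```text
t 10.2 yaw -136.7 q [ 0.086  0.754 -1.169  1.701  0.742  1.202  1.05 ] p [0.5155 0.3455 0.1789] F [-0.4  0.1  0.4] T [ 0.006 -0.011  0.001] 0.5980861392285898 0.0
[([318.2, 263.3], 0.9)]
[319.36032174 276.35197228]
```

View pics/w3.png

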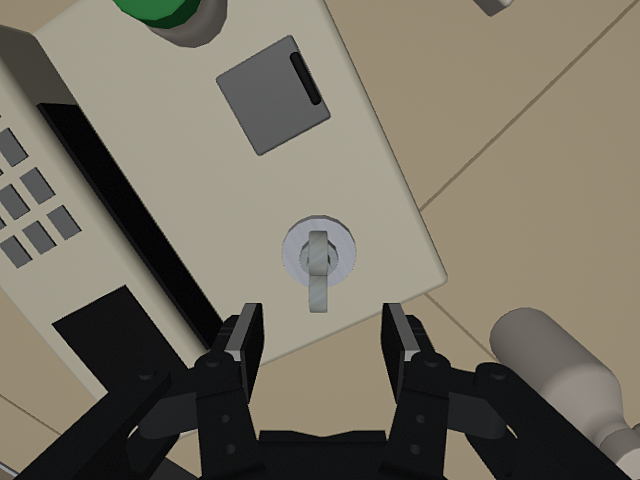

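The wing shows upright at column 318, rows 230–312, between the jaws and aligned. Next I descend and grip.

>>> drive_tool --commands '[{"hand": 0.6, "translation": [0, -1, -30], "angular": [0, 0, 0]}, {"hand": 0.6, "translation": [0, -1, -50], "angular": [0, 0, 0]}, {"hand": 0.6, "translation": [0, -1, -56], "angular": [0, 0, 0]}, {"hand": 0.6, "translation": [0, -1, -56], "angular": [0, 0, 0]}, {"hand": 0.3, "translation": [0, -1, -56], "angular": [0, 0, 0]}, {"hand": 0.1, "translation": [0, -1, -56], "angular": [0, 0, 0]}, {"hand": 0, "translation": [0, -1, -56], "angular": [0, 0, 0]}, {"hand": 0, "translation": [0, -1, -56], "angular": [0, 0, 0]}, {"hand": 0, "translation": [0, -1, -56], "angular": [0, 0, 0]}]' --force 40

```text
t: 11.42
eef_pos: [0.5165, 0.3436, 0.1232]
tool_rot: [0.001, -0.369, 0.929, -0.001]
contact_force: [1.5, -3.6, 6.7]
gripper_width: 0.107
grasp_force: 42.5
```

```bash
python3 st.py
```

```text
t 11.425 yaw -136.64 q [ 0.06   0.811 -1.117  1.743  0.809  1.125  1.009] p [0.5165 0.3436 0.1232] F [ 1.5 -3.6  6.7] T [-0.798 -0.325  0.035] 0.10714553163303883 42.49641001224518
```

Gripped, with a width of 9 mm. Turning clockwise.

>>> drive_tool --commands '[{"hand": 0, "translation": [0, 0, 1], "angular": [0, 0, -0.1]}, {"hand": 0, "translation": [0, 0, 1], "angular": [0, 0, -0.2]}, {"hand": 0, "translation": [0, 0, 1], "angular": [0, 0, -0.3]}, {"hand": 0, "translation": [0, 0, 1], "angular": [0, 0, -0.4]}, {"hand": 0, "translation": [0, 0, 1], "angular": [0, 0, -0.5]}, {"hand": 0, "translation": [0, 0, 1], "angular": [0, 0, -0.6]}, {"hand": 0, "translation": [0, 0, 1], "angular": [0, 0, -0.7]}, {"hand": 0, "translation": [0, 0, 1], "angular": [0, 0, -0.8]}]'

```text
t: 12.42
eef_pos: [0.5169, 0.3426, 0.1232]
tool_rot: [0.001, 0.023, 1.0, -0.001]
contact_force: [4.0, -4.5, 0.3]
gripper_width: 0.113
grasp_force: 41.7
```

```bash
python3 st.py
```

```text
t 12.425 yaw 177.32 q [-0.022  0.725 -0.959  1.748  0.684  1.041  0.294] p [0.5169 0.3426 0.1232] F [ 4.  -4.5  0.3] T [-0.793 -0.85   0.082] 0.11304102410164668 41.69756054878235
```

>>> drive_tool --commands '[{"hand": 0, "translation": [1, -1, 0], "angular": [0, 0, -0.08]}, {"hand": 0, "translation": [1, -1, 0], "angular": [0, 0, -0.16]}, {"hand": 0, "translation": [1, -1, 0], "angular": [0, 0, -0.24]}, {"hand": 0, "translation": [1, -1, 0], "angular": [0, 0, -0.24]}]'

```text
t: 12.92
eef_pos: [0.5169, 0.3421, 0.1232]
tool_rot: [0.001, 0.141, 0.99, -0.001]
contact_force: [2.7, -4.3, 0.5]
gripper_width: 0.106
grasp_force: 41.7
```

```bash
python3 st.py
```

```text
t 12.925 yaw 163.83 q [-0.049  0.702 -0.909  1.75   0.644  1.018  0.088] p [0.5169 0.3421 0.1232] F [ 2.7 -4.3  0.5] T [-0.82  -0.627 -0.013] 0.10612392913615601 41.701258420944214
```

>>> drive_tool --commands '[{"hand": 0, "translation": [0, 0, 0], "angular": [0, 0, -0.08]}, {"hand": 0, "translation": [0, 0, 0], "angular": [0, 0, -0.16]}, {"hand": 0, "translation": [0, 0, 0], "angular": [0, 0, -0.16]}]'

```text
t: 13.3
eef_pos: [0.5169, 0.3419, 0.1232]
tool_rot: [0.001, 0.219, 0.976, -0.001]
contact_force: [1.8, -4.7, 2.3]
gripper_width: 0.107
grasp_force: 41.8
```

```bash
python3 st.py
```

```text
t 13.3 yaw 154.68 q [-0.069  0.687 -0.875  1.751  0.618  1.004 -0.053] p [0.5169 0.3419 0.1232] F [ 1.8 -4.7  2.3] T [-0.918 -0.485 -0.038] 0.10691464549619 41.83170676231384
```

>>> drive_tool --commands '[{"hand": 0, "translation": [0, -1, 0], "angular": [0, 0, -0.08]}, {"hand": 0, "translation": [0, -1, 0], "angular": [0, 0, -0.16]}, {"hand": 0, "translation": [0, -1, 0], "angular": [0, 0, -0.16]}]'

```text
t: 13.68
eef_pos: [0.5168, 0.3416, 0.1232]
tool_rot: [0.0, 0.296, 0.955, -0.0]
contact_force: [3.5, -3.3, -0.1]
gripper_width: 0.106
grasp_force: 41.6
```

```bash
python3 st.py
```

```text
t 13.675 yaw 145.6 q [-0.089  0.673 -0.842  1.754  0.591  0.988 -0.191] p [0.5168 0.3416 0.1232] F [ 3.5 -3.3 -0.1] T [-0.683 -0.71  -0.032] 0.10597813356553959 41.58346474170685
```

>>> drive_tool --commands '[{"hand": 0, "translation": [0, 0, 0], "angular": [0, 0, -0.08]}, {"hand": 0, "translation": [0, 0, 0], "angular": [0, 0, -0.16]}, {"hand": 0, "translation": [0, 0, 0], "angular": [0, 0, -0.16]}]'

```text
t: 14.05
eef_pos: [0.5166, 0.3415, 0.1232]
tool_rot: [0.0, 0.371, 0.929, -0.001]
contact_force: [3.0, -4.5, 0.2]
gripper_width: 0.1
grasp_force: 41.7
```

```bash
python3 st.py
```

```text
t 14.05 yaw 136.44 q [-0.11   0.659 -0.807  1.755  0.565  0.976 -0.331] p [0.5166 0.3415 0.1232] F [ 3.  -4.5  0.2] T [-0.976 -0.616 -0.069] 0.10045230382105151 41.72823429107666
```

>>> drive_tool --commands '[{"hand": 0, "translation": [0, 0, 0], "angular": [0, 0, -0.08]}, {"hand": 0, "translation": [0, 0, 0], "angular": [0, 0, -0.16]}, {"hand": 0, "translation": [0, 0, 0], "angular": [0, 0, -0.16]}]'

```text
t: 14.42
eef_pos: [0.5165, 0.3415, 0.1234]
tool_rot: [0.001, 0.441, 0.897, -0.001]
contact_force: [3.9, -5.8, 2.3]
gripper_width: 0.109
grasp_force: 89.3
```

```bash
python3 st.py
```

```text
t 14.425 yaw 127.63 q [-0.133  0.646 -0.772  1.757  0.541  0.964 -0.467] p [0.5165 0.3415 0.1234] F [ 3.9 -5.8  2.3] T [-1.368 -0.775  2.057] 0.10854355420198612 89.25978273153305
```

>>> drive_tool --commands '[{"hand": 0, "translation": [0, 0, 0], "angular": [0, 0, -0.08]}, {"hand": 0, "translation": [0, 0, 0], "angular": [0, 0, -0.16]}, {"hand": 0, "translation": [0, 0, 0], "angular": [0, 0, -0.16]}]'

```text
t: 14.8
eef_pos: [0.5165, 0.3414, 0.1236]
tool_rot: [0.003, 0.508, 0.861, -0.001]
contact_force: [3.2, -8.1, 4.8]
gripper_width: 0.106
grasp_force: 186.1
```

```bash
python3 st.py
python3 - <<'E'
from h import *
snap('wrist','w4.png')
E
```

```text
t 14.8 yaw 118.91 q [-0.157  0.633 -0.737  1.759  0.517  0.952 -0.603] p [0.5165 0.3414 0.1236] F [ 3.2 -8.1  4.8] T [-1.784 -0.859  4.744] 0.10568487192627606 186.08905934728682
```

View pics/w4.png

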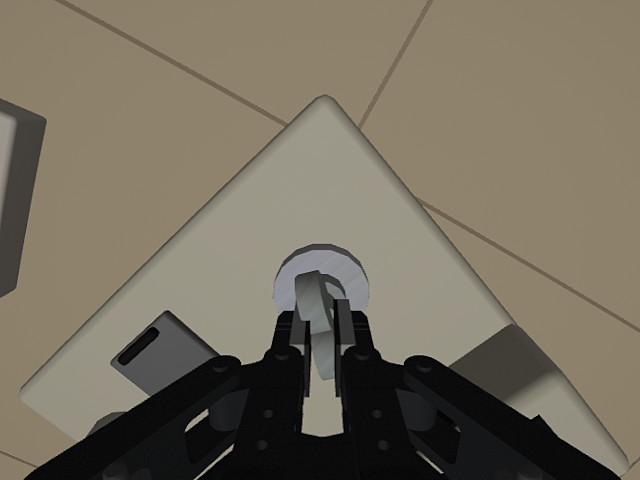

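The screw is seated: the moment has risen to 4.7 N m and the wing now shows tilted about 11° in the jaws, from (307,272) to (327,379). I'll unload and check.

>>> drive_tool --commands '[{"hand": 0, "translation": [0, 0, 0], "angular": [0, 0, 0.1]}, {"hand": 0, "translation": [0, 0, 0], "angular": [0, 0, 0.2]}, {"hand": 0, "translation": [0, 0, 0], "angular": [0, 0, 0.26]}, {"hand": 0, "translation": [0, 0, 0], "angular": [0, 0, 0.26]}]'

```text
t: 15.35
eef_pos: [0.5165, 0.3414, 0.1232]
tool_rot: [0.0, 0.397, 0.918, -0.001]
contact_force: [2.6, -5.1, 1.3]
gripper_width: 0.111
grasp_force: 43.6
```

```bash
python3 st.py
python3 - <<'E'
from h import *
m=bot.camera_model('wrist');snap('wrist','w5.png')
im=cv2.imread('pics/w4.png')[230:400,240:400];im2=cv2.imread('pics/w5.png')[230:400,240:400]
cv2.imwrite('pics/cmp.png',cv2.resize(np.hstack([im,im2]),None,fx=2.5,fy=2.5,interpolation=cv2.INTER_CUBIC))
E
```

```text
t 15.35 yaw 133.2 q [-0.118  0.655 -0.795  1.756  0.556  0.971 -0.381] p [0.5165 0.3414 0.1232] F [ 2.6 -5.1  1.3] T [-1.121 -0.648  0.659] 0.11114375624849233 43.625807762145996
```

View pics/cmp.png

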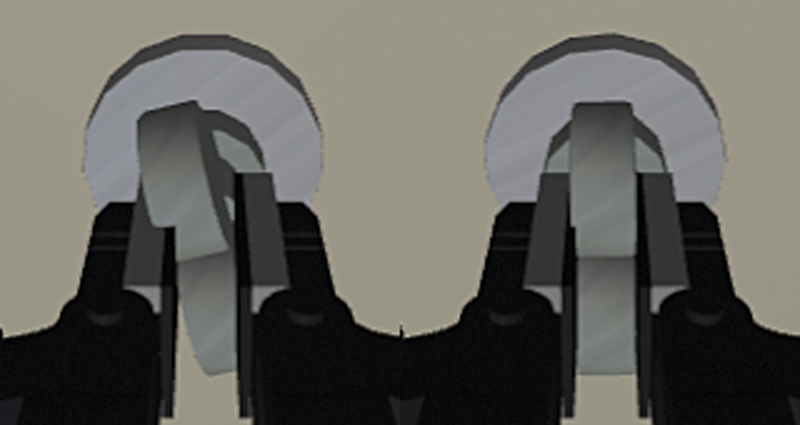

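The left half (loaded) shows the wing skewed. The right half (unloaded) shows it square in the pads again, and the seat is at a tool yaw of about 134.5°. Backing off a quarter turn.

>>> drive_tool --commands '[{"hand": 0, "translation": [0, 0, 0], "angular": [0, 0, 0.14]}, {"hand": 0, "translation": [0, 0, 0], "angular": [0, 0, 0.28]}, {"hand": 0, "translation": [0, 0, 0], "angular": [0, 0, 0.42]}, {"hand": 0, "translation": [0, 0, 0], "angular": [0, 0, 0.56]}, {"hand": 0, "translation": [0, 0, 0], "angular": [0, 0, 0.7]}, {"hand": 0, "translation": [0, 0, 0], "angular": [0, 0, 0.84]}, {"hand": 0, "translation": [0, 0, 0], "angular": [0, 0, 0.98]}, {"hand": 0, "translation": [0, 0, 0], "angular": [0, 0, 1.12]}, {"hand": 0, "translation": [0, 0, 0], "angular": [0, 0, 1.26]}, {"hand": 0, "translation": [0, 0, 0], "angular": [0, 0, 1.4]}, {"hand": 0, "translation": [0, 0, 0], "angular": [0, 0, 1.54]}, {"hand": 0, "translation": [0, 0, 0], "angular": [0, 0, 1.595]}]'

```text
t: 16.9
eef_pos: [0.5165, 0.3435, 0.1233]
tool_rot: [0.001, -0.38, 0.925, 0.001]
contact_force: [4.0, 1.9, -4.7]
gripper_width: 0.108
grasp_force: 41.1
```

>>> drive_tool --commands '[{"hand": 0, "translation": [0, 0, 0], "angular": [0, 0, 0]}, {"hand": 0, "translation": [0, 0, 0], "angular": [0, 0, 0]}]'

```text
t: 17.15
eef_pos: [0.5164, 0.3435, 0.1233]
tool_rot: [0.001, -0.377, 0.926, 0.001]
contact_force: [3.7, 3.6, -6.3]
gripper_width: 0.109
grasp_force: 40.8
```

```bash
python3 st.py
python3 - <<'E'
from h import *
im=snap('wrist','w6.png');im2=snap('scene','s6.png')
a=cv2.resize(im[230:400,240:400,::-1],(400,425));b=cv2.resize(im2[190:330,160:480,::-1],(400,175));b=cv2.copyMakeBorder(b,0,250,0,0,0)
cv2.imwrite('pics/fin.png',np.hstack([a,b]))
for q in ['cup_deck','stain_bottle','cup_bench','wash_bottle','lamp_button_top']: print(q,[(d['position'],round(d['score'],2)) for d in bot.find_in('scene',q)[:1]])
E
```

```text
t 17.15 yaw -135.66 q [ 0.065  0.814 -1.124  1.744  0.812  1.126  1.025] p [0.5164 0.3435 0.1233] F [ 3.7  3.6 -6.3] T [ 0.905 -0.997  0.077] 0.10927330480676503 40.751139521598816
cup_deck [([395.3, 249.1], 0.68)]
stain_bottle [([313.7, 269.3], 0.78)]
cup_bench [([275.4, 303.0], 0.72)]
wash_bottle [([541.4, 310.1], 0.85)]
lamp_button_top []
```

View pics/fin.png

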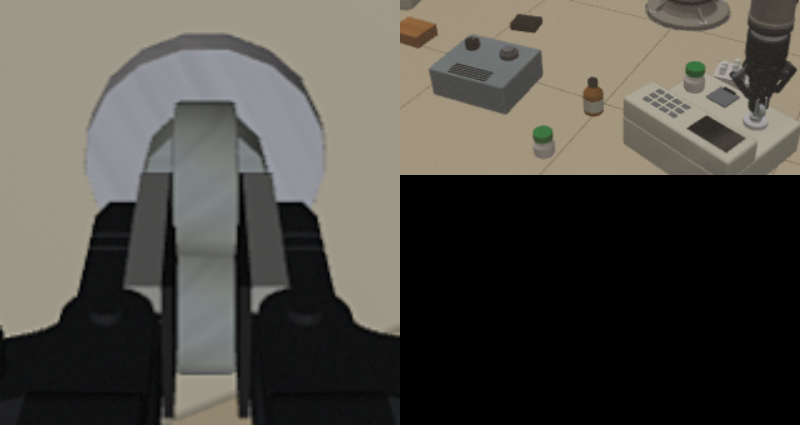

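The final picture shows the wing square in the pads, with a tool yaw of -135.7°, about 90° back from the seat. The bench things are unmoved.

```bash
python3 -c "
from station import bot
print(bot.hand_in())"
```

```text
the job is handed in; nothing more can be done
None
```

I pressed the lamp button fully down and released it, closed the shutter screw to its stop, and backed it off about 90°; the gripper is still holding it, and the job is handed in at about 17 s (no verdict was returned). I overturned the screw about 15° at the stop (4.7 N m at the wrist), but the wing came back square in the jaws when unloaded.

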